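# Clamp the tube rack in its filling stand

## Robot

A 6-joint arm with a two-finger parallel gripper is mounted at the origin on a cart in front of the work surface, level with it; the furniture and walls round the work are solid. World frame = base frame: x ahead of the robot, y to its left, z up, the work surface at z = 0. Lengths are in mm, angles in degrees, forces in N, time in s.
With the tool pointing down it reaches from about 300 to 850 mm from the base axis. Payload 4.2 kg.
Tool frame: the origin (TCP) lies at the very end of the fingers, on their centre line; the grasp point (between the pads) lies 19 mm behind it; z points along the fingers, x is the direction in which the jaws open and shut, and the axes are right-handed (so a half turn about z gives the same grasp; the last joint's range is limited). The gripper opens to 91 mm and grips with 3 to 60 N. Pads are 32 mm wide; open, the fingers measure 118 mm over their backs; the gripper's body (76 mm by 178 mm) begins 60 mm behind the grasp point.
Start: joints at [65.947, 18.312, 89.639, -0, 72.044, -1.146], TCP at [223.813, 529.67, 213.976] pointing down, gripper open.
Joint ranges: [-177.97, 177.97], [-48.28, 115.42], [12.27, 149.76], [-77.06, 257.06], [2.81, 150.46], [-146.56, 146.56]. Speed limits (degrees/s): [147.25, 147.25, 180, 180, 180, 180].

## Interface

Orientations are given as [roll, pitch, yaw] about the fixed x, y, z axes, in that order (R = Rz(yaw) Ry(pitch) Rx(roll)).
In Python, from workcell import env gives the robot as it stands.
- The arm moves only by the tool servo_tool, never from a script. Its argument "plan" is a list of rows, each a list of 3 entries, a list of its own where there are three numbers: the turn, a rotation vector about the tool's x, y, z in degrees, then the shift along the tool's x, y, z in mm, then the finger opening in mm, from 0 to 91.2. In form: [[[ax, ay, az], [dx, dy, dz], claw], ...]. A call has exactly 10 rows; each row shifts and turns the pose as measured when the row begins, along the tool's axes as they then stand; what a row does not reach is not made up. A row lasts 1/8 s, in which the tool goes at most 62.5 mm and 10.7 degrees, less where a joint would pass 70% of its speed; a pose out of reach is approached as far as the arm can. A call with a gripper value outside its range is refused whole. The fingers move at their own pace and stop on an object; "squeeze" is the grip in N (left out, the last holds). Time passes only in rows, so rows that do not move let the fingers close, or fill a call up. It gives the time, the measured TCP pose, the force and the opening at its end, in the units of the state.
- env.state(): the state, without advancing time (a new reading comes with each control period).
- env.grab_frame(name): name is "scene" or "top" or "wrist"; returns a dict with "pixels" (400x640x3 uint8, red, green, blue), "intrinsics" (3x3 intrinsics, pixels), "eye" and "attitude" of the camera in the world. Camera axes: x right, y up, looking along -z (the intrinsics and any distortion apply to the point x, -y, -z); pixel columns grow to the right and rows downward; lengths in mm; the calibration is good to about 2 mm. The wrist camera is an equidistant fisheye: a pixel r from the principal point sees the ray r / f radians off the axis. A picture is of the moment at which its call begins. There is no depth.
- env.job_done(): hands the job in, once; it reports no verdict.
The state is a dict: "time_s": time; "qpos": joint angles; "qvel": joint speeds; "effort": joint torques, N m; "ee_pos": TCP position; "ee_rot": TCP orientation; "force": force on the tool from outside, world axes, zero at the start; "torque": the same for the moment, N m; "gripper_width": finger opening in mm.
Only numpy, scipy, OpenCV 4.12 (cv2) and the standard library are available. Lean on these libraries where they do the work, as an engineer would, in place of code of your own. Each camera call takes 0.05 s, during which the arm holds its last target.

## Task

Fix the empty tube rack in the clamp stand so that it can be filled one-handed: slide it along the tray until its end is fully home against the end stop, then wind the crank clockwise until the pad comes down on the rack, and snug it by feel about an eighth of a turn past the first touch, firm but not overtightened. Let go of everything and leave the other things on the counter where they are.

Things in the scene. Friction and masses are not known exactly. Their poses are not given: they have to be found in the camera images.
- clamp: Grey clamp stand fixed to the counter, turned up to 0.25 rad. Origin on the counter below the vertical screw axis; x points across the tray to the column (34 x 44 mm, x 52 to 86 mm), y along the tray, z up. A 26 mm wide bridge, top 162 mm up, runs from the column to the screw. A black rubber pad, 44 (x) by 24 (y) mm, hangs below the screw on a 9.75 N/mm spring, at first 8 to 28 mm above the rack's board.
- crank_hub (a point): Fixed point on the screw axis, 180 mm above the counter, at the crank's hub. Clockwise from above lowers the pad, 40 mm a turn; crank height stays the same. Free drag is about 9 N at the knob; once the pad bears it grows by about 6 N per rad, so by half an eighth of a turn after touch. The thread holds when let go. The screw's end stands up here, to at most 215 mm.
- crank_knob (a point): Centre of the crank's black knob, an upright freely spinning post 19 mm in diameter, from 187 to 225 mm above the counter (this point 206). It runs round the screw axis at 65 mm radius; the steel crank arm (16 mm wide, top at 184 mm) lies below it. At the start the arm points 0.2 to 1.7 rad clockwise of the clamp's +x, so between its column and just past its -y.
- tray: Aluminium tray fixed on the stand, at a height that varies. Origin on the deck (30 to 40 mm above the counter) below the screw axis; axes as the clamp's. Deck from y = -39 to +176 mm, between guide rails 51 mm apart and 12 mm high. End stop: upright plate at the -y end, inner face at y = -39 mm, 32 mm high.
- rack: Loose white two-row tube rack, 46 (x) by 112 (y) mm, end plates 58 mm high, top board (where the pad lands) 52 mm above its foot; 0.1 to 0.2 kg. Origin at the centre of its underside, y along its length. Slides between the tray's rails. Home, its -y end touches the end stop and its origin is at y = +17 mm of the tray; it starts 50 to 85 mm short of that.
- saline: Clear saline bottle, 49 x 77 x 130 mm, loose bystander behind the clamp. Origin at the centre of its underside.
- tape: Roll of tan tape lying flat, 92 mm across and 48 mm high, loose bystander right of the work. Origin at the centre of its underside.
- swabs: Small card box, 58 x 98 x 48 mm, loose bystander behind the clamp. Origin at the centre of its underside.

How it is judged (in metres and radians):
On the way:
1. the rack is home against the end stop, before the pad bears on it (y of rack in the frame of tray below 0.021 m and contact force between clamp and rack below 1 N), for 0.2 s.
At the end, for the whole second after the job is handed in: The rack stands level on the tray within 6 mm of touching the end stop, at rest, and the clamp's pad presses on it with 15 to 80 N (an eighth of a turn past first touch gives about 48 N) (y of rack in the frame of tray below 0.023 m and z of rack in the frame of tray below 0.004 m and angle between rack's own z axis and vertical below 0.06 rad and contact force between clamp and rack between 15 and 80 N and linear speed of rack below 0.01 m/s).
It fails at once if the clamp is overtightened: more than 105 N on the rack (contact force between clamp and rack above 105 N).
It fails at once if a bystander is moved more than 40 mm (distance of any of saline, tape, swabs from where it was at the start of the episode above 0.04 m).
It also fails if it takes over 72 s, if anything falls off the work surface, if the arm or the gripper's body presses on something with over 40 N, if the wrist force passes 120 N, or if a joint passes its speed limit or range.

## Working session

There is one attempt and no reset: what is moved stays moved. The work goes in short steps, Python scripts to look and compute and a tool call to move; the robot and the scene stay as the last step left them, time stands still between calls to the robot, and variables do not carry over. Pictures are saved under pics/ and viewed, and the job is handed in when it is done.

Besides the shell and the picture viewer there is one more tool, called after ">>>" in YAML: its name, and indented under it one key for each argument. servo_tool: Moves the arm, as the interface text tells. Its arguments: {"type":"object","properties":{"plan":{"type":"array"},"squeeze":{"type":"number"}},"required":["plan"]}

```bash
ls; mkdir -p pics; python3 - <<'E'
from workcell import env
import cv2
print(env.state())
for n in ["scene","top","wrist"]:
    f=env.grab_frame(n)
    cv2.imwrite(f"pics/{n}0.png",f["pixels"][:,:,::-1])
    print(n,f["intrinsics"],f["eye"],f["attitude"],[k for k in f])
E
```

```text
pics
{'time_s': 0.0, 'qpos': array([ 6.59476823e+01,  1.83518220e+01,  8.97073155e+01, -8.27907084e-04,
        7.20438015e+01, -1.14592103e+00]), 'qvel': array([-0.12641472, -0.08213848, -0.03405624,  0.00311602,  0.01903658,
        0.05173329]), 'effort': array([-1.46170602e-03, -4.12460017e+01, -2.31969541e+01,  7.25578750e-02,
        4.60018404e-02, -1.57407258e-04]), 'ee_pos': array([223.59955175, 529.18583034, 213.11231121]), 'ee_rot': array([-1.79998728e+02,  1.02934123e-01,  6.70938604e+01]), 'force': array([ 0.29436498,  0.52622617, -0.10293482]), 'torque': array([-0.00962987,  0.02711036,  0.06393131]), 'gripper_width': 91.09756023436374}
scene [[424.43290366   0.         325.45900192]
 [  0.         424.43290366 205.28694646]
 [  0.           0.           1.        ]] [-117.36022889 -703.63041781  534.15455483] [ 62.24831282  -0.98548019 -56.69282461] ['pixels', 'intrinsics', 'eye', 'attitude']
top [[484.03094773   0.         317.98043265]
 [  0.         484.03094773 200.1349872 ]
 [  0.           0.           1.        ]] [ 393.21474747 -271.89871218 1433.00855576] [  5.8736399   -1.15427362 -89.81253126] ['pixels', 'intrinsics', 'eye', 'attitude']
wrist [[309.70691629   0.         317.22218863]
 [  0.         309.70691629 202.70372876]
 [  0.           0.           1.        ]] [156.78482471 557.77868909 384.27216165] [-1.49056940e+01  5.43759286e-02  6.71807909e+01] ['pixels', 'intrinsics', 'eye', 'attitude']
```

View pics/scene0.png

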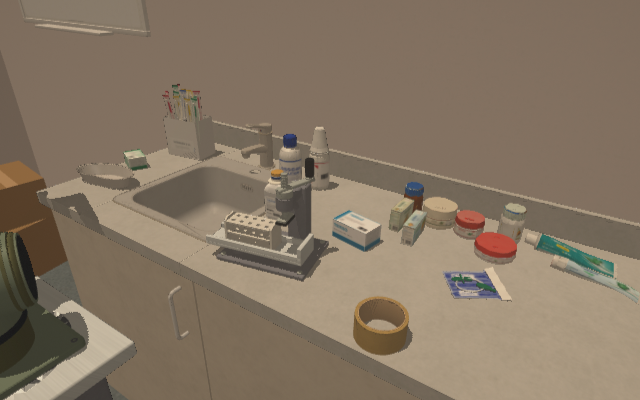

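View pics/top0.png

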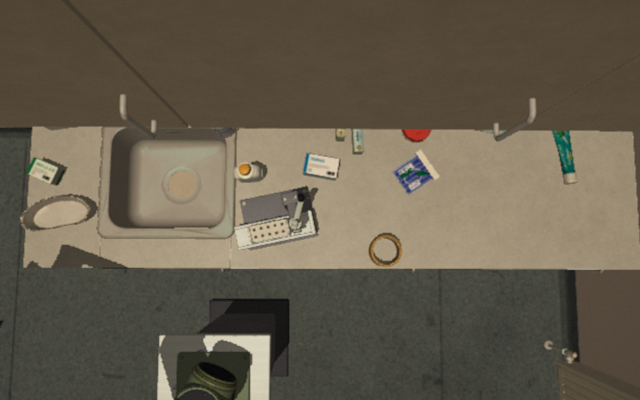

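View pics/wrist0.png

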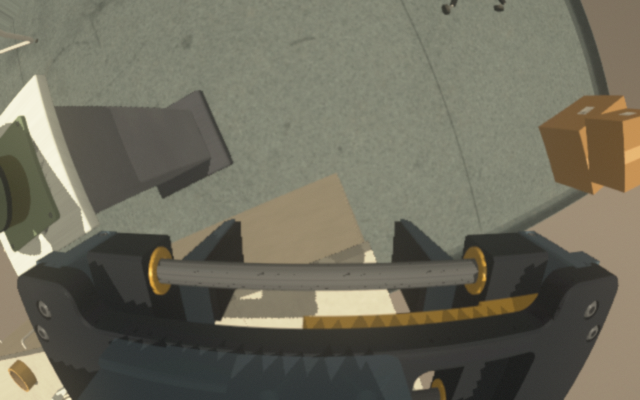

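```bash
cat > h.py <<'E'
import numpy as np, cv2
from scipy.spatial.transform import Rotation as R
from workcell import env
def cam(n):
    f=env.grab_frame(n); return f
def Rm(rpy): return R.from_euler('xyz',rpy,degrees=True).as_matrix()
def ray(f,u,v,fish=False):
    K=np.array(f["intrinsics"]); a=(u-K[0,2])/K[0,0]; b=(v-K[1,2])/K[1,1]
    if fish:
        r=np.hypot(a,b); s=np.sin(r)/r if r>1e-9 else 1; d=np.array([a*s,-b*s,-np.cos(r)])
    else: d=np.array([a,-b,-1.])
    return np.array(f["eye"]),Rm(f["attitude"])@(d/np.linalg.norm(d))
def onz(f,u,v,z,fish=False):
    e,d=ray(f,u,v,fish); return e+d*(z-e[2])/d[2]
def proj(f,p,fish=False):
    K=np.array(f["intrinsics"]); q=Rm(f["attitude"]).T@(np.array(p,float)-f["eye"])
    x,y,z=q[0],-q[1],-q[2]
    if fish:
        rr=np.hypot(x,y); t=np.arctan2(rr,z); x,y=x/rr*t,y/rr*t
    else: x,y=x/z,y/z
    return K[0,0]*x+K[0,2],K[1,1]*y+K[1,2]
def tri(a,b):
    (e1,d1),(e2,d2)=a,b
    s=np.linalg.lstsq(np.c_[d1,-d2],e2-e1,rcond=None)[0]
    p,q=e1+d1*s[0],e2+d2*s[1]; return (p+q)/2,np.linalg.norm(p-q)
def crop(f,u0,v0,u1,v1,k,name):
    im=f["pixels"][v0:v1,u0:u1,::-1]; im=cv2.resize(im,None,fx=k,fy=k,interpolation=cv2.INTER_CUBIC)
    cv2.imwrite("pics/"+name+".png",im)
E
python3 - <<'E'
from h import *
import pickle
f=cam("top");crop(f,225,150,345,260,6,"topc")
g=cam("scene");crop(g,200,150,340,280,5,"scenec")
pickle.dump((f,g),open("f0.pkl","wb"))
E
```

```text
(no output)
```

View pics/topc.png

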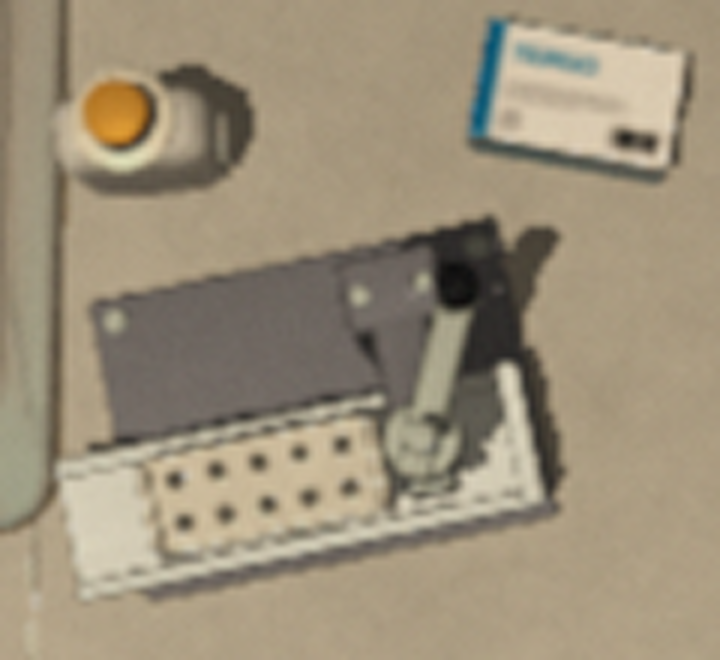

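View pics/scenec.png

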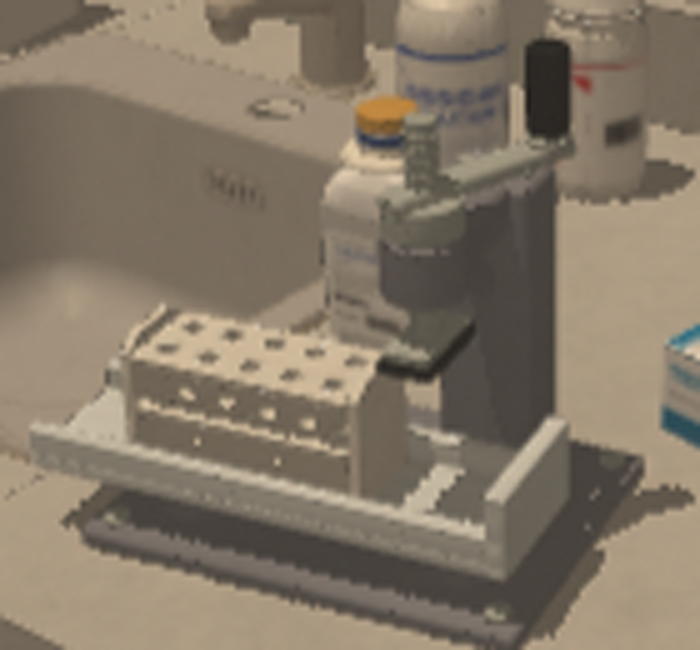

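```bash
python3 - <<'E'
from h import *
import pickle
f,g=pickle.load(open("f0.pkl","rb"))
T=lambda c,z:onz(f,225+(c[0]+.0)/6,150+c[1]/6,z).round(1)
S=lambda c,z:onz(g,200+c[0]/5,150+c[1]/5,z).round(1)
rt=lambda c:ray(f,225+c[0]/6,150+c[1]/6); rs=lambda c:ray(g,200+c[0]/5,150+c[1]/5)
k=T((457,284),225);print("knob top",k,tri(rt((457,284)),rs((548,48))), S((548,45),225))
print("knob bottom scene", S((548,135),187))
h=T((423,440),190);print("hub",h, "screw top tri",tri(rt((425,428)),rs((422,118))))
d=k-h;print(np.linalg.norm(d[:2]),np.degrees(np.arctan2(d[1],d[0])))
for z in (42,47):
  a,b=T((82,598),z),T((400,530),z);d=a-b;print("yaw",np.degrees(np.arctan2(d[1],d[0]))-90,a,b)
a,b=T((60,465),47),T((380,397),47);d=a-b;print("yaw",np.degrees(np.arctan2(d[1],d[0]))-90,a,b)
# base plate edge far
a,b=T((93,303),5),T((490,217),5);d=a-b;print("yaw base",np.degrees(np.arctan2(d[1],d[0]))-90,a,b)
print("stop top corners", T((500,362),67),T((522,360),67),T((548,497),67), T((528,500),67))
print("rack board/-y plate", T((152,470),90),T((165,555),90),T((385,490),90),T((375,415),90))
print("tape px?",onz(f,386,249,48), "saline cap",T((117,113),130),"swabs",[T(c,48) for c in ((490,20),(690,50),(665,170),(470,135))])
E
```

```text
knob top [ 524.4 -253.6  225. ] (array([ 523.89931073, -252.63415434,  223.38320844]), np.float64(2.3752163168525975)) [ 522.3 -252.3  225. ]
knob bottom scene [ 521.  -253.2  187. ]
hub [ 461. -239.  190.] screw top tri (array([ 463.35143997, -238.45120779,  211.19901315]), np.float64(4.945738043474858))
65.05935751296654 -12.96821320875649
yaw 12.278978901442784 [393.3 -73.8  42. ] [ 426.1 -224.5   42. ]
yaw 12.29012724336269 [393.3 -74.5  47. ] [ 426.  -224.6   47. ]
yaw 12.316542755885806 [456.2 -62.9  47. ] [ 489.3 -214.5   47. ]
yaw base 12.668515374728614 [537.9 -71.1   5. ] [ 581.8 -266.4    5. ]
stop top corners [ 504.7 -271.7   67. ] [ 505.7 -282.1   67. ] [ 441.2 -294.6   67. ] [ 439.8 -285.2   67. ]
rack board/-y plate [ 452.1 -111.7   90. ] [ 413.1 -118.3   90. ] [ 443.3 -219.    90. ] [ 477.9 -214.1   90. ]
tape px? [ 396.58246698 -494.06834696   48.        ] saline cap [611.8 -97.8 130. ] swabs [array([ 672.3, -266. ,   48. ]), array([ 658.3, -362.9,   48. ]), array([ 599.5, -350.8,   48. ]), array([ 615.9, -256.7,   48. ])]
```

```bash
python3 - <<'E'
import numpy as np
yaw=67.1; n=np.array([203,-612.])/645
for i in range(6):
    a=np.radians(yaw); tx=np.array([np.cos(a),np.sin(a)]); ty=np.array([np.sin(a),-np.cos(a)])
    print((55*n@tx).round(1),(55*n@ty).round(1)); yaw-=9.13
a=np.radians(12.3);tx=np.array([np.cos(a),np.sin(a)]); ty=np.array([np.sin(a),-np.cos(a)]);print((55*n@tx).round(1),(55*n@ty).round(1))
E
```

```text
-41.3 36.3
-35.1 42.4
-27.9 47.4
-20.0 51.2
-11.6 53.7
-3.0 54.9
5.8 54.7
```

>>> servo_tool:
  plan:
    - [[0,0,9.1],[-41,36,0],0]
    - [[0,0,9.1],[-35,42,0],0]
    - [[0,0,9.1],[-28,47,0],0]
    - [[0,0,9.1],[-20,51,0],0]
    - [[0,0,9.1],[-12,54,0],0]
    - [[0,0,9.1],[-3,55,0],0]
    - [[0,0,0],[6,55,0],0]
    - [[0,0,0],[6,55,0],0]
    - [[0,0,0],[6,55,0],0]
    - [[0,0,0],[0,0,0],0]
  squeeze: 40

```text
time_s: 1.5
ee_pos: [376.6, 43.8, 213.6]
ee_rot: [179.9, -0.3, 10.7]
force: [-1.0, 0.7, 0.6]
gripper_width: 0.6
```

>>> servo_tool:
  plan:
    - [[0,0,-1.6],[6,34,0],0]
    - [[0,0,0],[6,34,0],0]
    - [[0,0,0],[6,34,0],0]
    - [[0,0,0],[4,33,0],0]
    - [[0,0,0],[0,0,0],0]
    - [[0,0,0],[0,0,28],0]
    - [[0,0,0],[0,0,28],0]
    - [[0,0,0],[0,0,28],0]
    - [[0,0,0],[0,0,0],0]
    - [[0,0,0],[0,0,0],0]

```text
time_s: 2.75
ee_pos: [427.7, -74.0, 128.9]
ee_rot: [-179.7, -0.5, 13.0]
force: [-0.3, 0.0, -0.7]
gripper_width: 0.2
```

```bash
python3 - <<'E'
from h import *
import pickle
s=env.state();print(s["ee_pos"],s["ee_rot"],s["force"])
g=cam("scene");crop(g,200,130,340,280,5,"s1")
w=cam("wrist");cv2.imwrite("pics/w1.png",w["pixels"][:,:,::-1]);pickle.dump((g,w),open("f1.pkl","wb"))
E
```

```text
[427.7017703  -73.96998861 128.91114394] [-179.67031642   -0.49725873   13.01444937] [-0.33057683  0.03412829 -0.65927282]
```

View pics/s1.png

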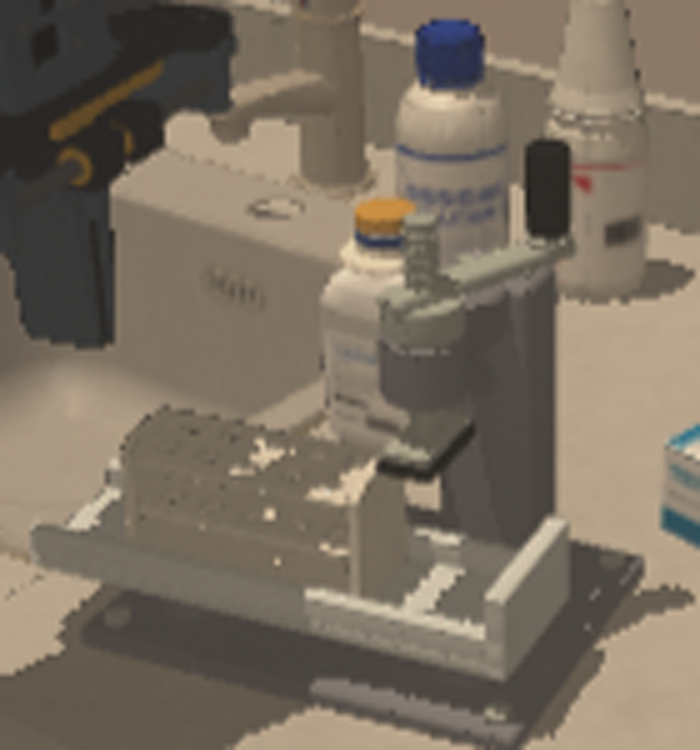

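View pics/w1.png

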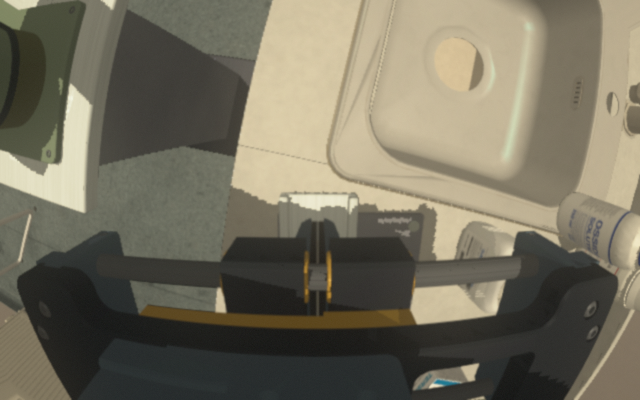

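>>> servo_tool:
  plan:
    - [[0,0,0.7],[-2.5,0,16],0]
    - [[0,0,0],[0,0,16],0]
    - [[0,0,0],[0,0,16],0]
    - [[0,0,0],[0,0,16],0]
    - [[0,0,0],[0,0,2],0]
    - [[0,0,0],[0,8,0],0]
    - [[0,0,0],[0,8,0],0]
    - [[0,0,0],[0,8,0],0]
    - [[0,0,0],[0,8,0],0]
    - [[0,0,0],[0,8,0],0]

```text
time_s: 4.1
ee_pos: [441.1, -116.5, 69.3]
ee_rot: [180.0, -1.4, 12.2]
force: [0.1, 0.9, -0.2]
gripper_width: 0.3
```

>>> servo_tool:
  plan:
    - [[0,-1.4,0],[-3,4,2],0]
    - [[0,0,0],[-3,4,2],0]
    - [[0,0,0],[0,4,0],0]
    - [[0,0,0],[0,4,0],0]
    - [[0,0,0],[0,4,0],0]
    - [[0,0,0],[0,3,0],0]
    - [[0,0,0],[0,3,0],0]
    - [[0,0,0],[0,3,0],0]
    - [[0,0,0],[0,2,0],0]
    - [[0,0,0],[0,0,0],0]

```text
time_s: 5.35
ee_pos: [441.8, -147.1, 65.4]
ee_rot: [-179.6, 0.0, 12.0]
force: [0.1, -0.4, -0.2]
gripper_width: 0.4
```

```bash
python3 - <<'E'
from h import *
s=env.state();print(s["ee_pos"],s["ee_rot"],s["force"])
p=s["ee_pos"]-np.array([461,-239,0]);a=np.radians(12.3);print(p[0]*np.cos(a)+p[1]*np.sin(a),-p[0]*np.sin(a)+p[1]*np.cos(a))
g=cam("scene");crop(g,200,130,340,280,5,"s2")
E
```

```text
[ 441.78078722 -147.10887264   65.40783244] [-1.79624528e+02  1.39266680e-02  1.20233327e+01] [ 0.13039698 -0.36530835 -0.24245736]
0.797555569717133 93.87609563545877
```

View pics/s2.png

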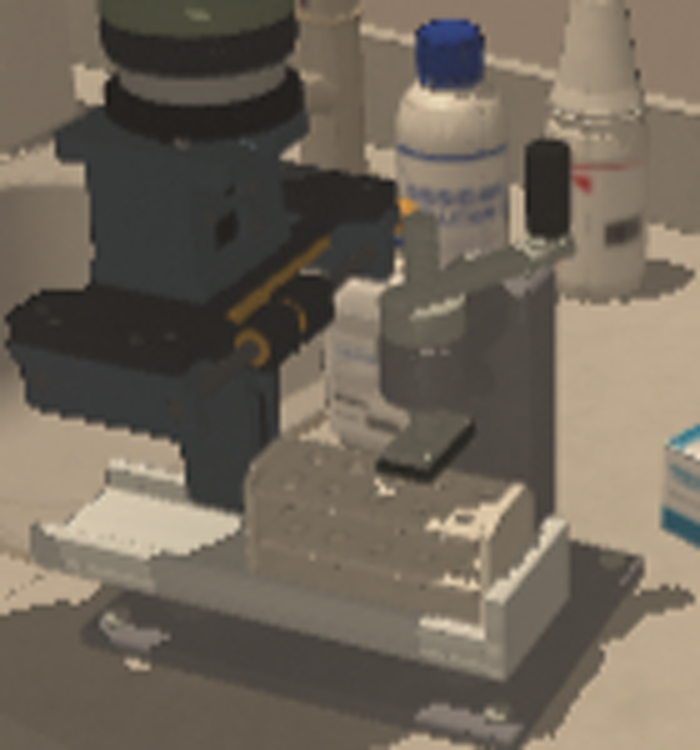

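>>> servo_tool:
  plan:
    - [[0,0,0],[0,2,0],0]
    - [[0,0,0],[0,2,0],0]
    - [[0,0,0],[0,2,0],0]
    - [[0,0,0],[0,2,0],0]
    - [[0,0,0],[0,2,0],0]
    - [[0,0,0],[0,2,0],0]
    - [[0,0,0],[0,2,0],0]
    - [[0,0,0],[0,2,0],0]
    - [[0,0,0],[0,2,0],0]
    - [[0,0,0],[0,2,0],0]

```text
time_s: 6.65
ee_pos: [441.7, -146.2, 66.1]
ee_rot: [-177.1, 0.1, 11.2]
force: [1.0, 11.0, 5.1]
gripper_width: 0.4
```

```bash
python3 - <<'E'
from h import *
s=env.state();print(s["ee_pos"],s["ee_rot"],s["force"])
p=s["ee_pos"]-np.array([461,-239,0]);a=np.radians(12.3);print(p[0]*np.cos(a)+p[1]*np.sin(a),-p[0]*np.sin(a)+p[1]*np.cos(a))
g=cam("scene");crop(g,200,130,340,280,5,"s3")
import pickle;pickle.dump(g,open("g3.pkl","wb"))
E
```

```text
[ 441.72456975 -146.21100632   66.12137586] [-1.77147129e+02  1.23856926e-01  1.11785485e+01] [ 0.97672502 10.95369564  5.13114033]
0.9339013420382614 94.76532797934443
```

View pics/s3.png

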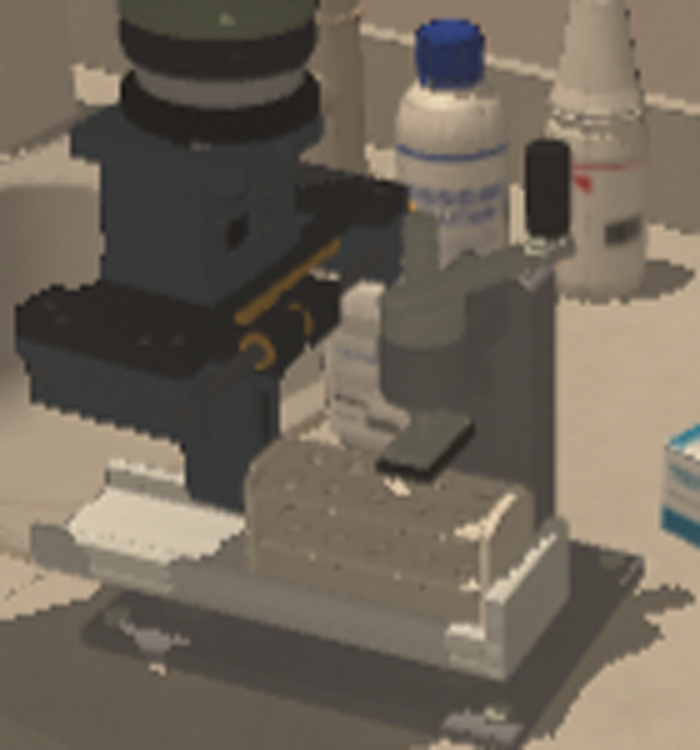

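>>> servo_tool:
  plan:
    - [[0,0,0],[0,-8,0],0]
    - [[0,0,0],[0,-12,0],0]
    - [[-2.9,0,-1.1],[0,-10,0],0]
    - [[0,0,0],[0,0,-30],40]
    - [[0,0,0],[0,0,-40],40]
    - [[0,0,0],[0,0,-40],40]
    - [[0,0,0],[0,0,-40],40]
    - [[0,0,0],[0,0,-25],40]
    - [[0,0,0],[0,-40,0],40]
    - [[0,0,0],[0,-40,0],40]

```text
time_s: 7.95
ee_pos: [417.4, -37.0, 246.9]
ee_rot: [179.4, 0.2, 12.2]
force: [0.8, -0.5, -0.3]
gripper_width: 40.2
```

```bash
python3 - <<'E'
from h import *
s=env.state();print(s["ee_pos"],s["ee_rot"],s["force"])
g=cam("scene");crop(g,200,130,340,280,5,"s4")
f=cam("top");crop(f,225,150,345,260,6,"t4")
import pickle;pickle.dump((f,g),open("f4.pkl","wb"))
E
```

```text
[417.36301916 -37.02616574 246.88062091] [1.79356534e+02 1.61905131e-01 1.22293934e+01] [ 0.78450998 -0.54154266 -0.27170727]
```

View pics/s4.png

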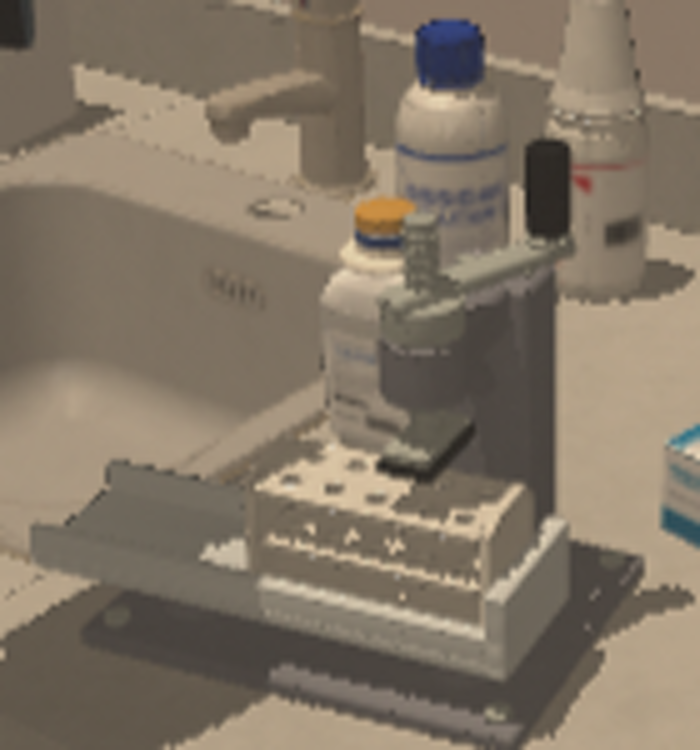

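View pics/t4.png

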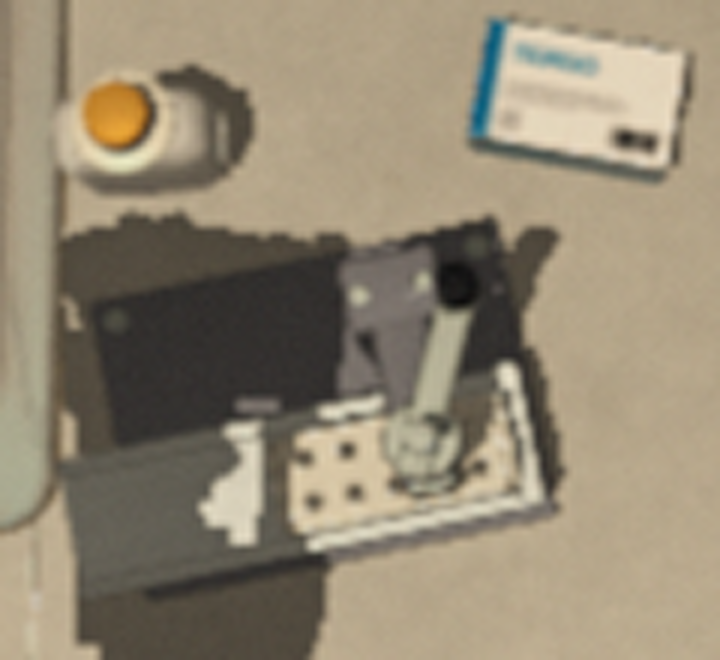

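```bash
python3 - <<'E'
from h import *
import pickle
f,g=pickle.load(open("f4.pkl","rb"))
a=np.radians(12.3)
def C(p): p=p-np.array([461,-239,0]); return (p[0]*np.cos(a)+p[1]*np.sin(a)).round(1),(-p[0]*np.sin(a)+p[1]*np.cos(a)).round(1),p[2].round(1)
T=lambda c,z:C(onz(f,225+c[0]/6,150+c[1]/6,z))
S=lambda c,z:C(onz(g,200+c[0]/5,130+c[1]/5,z))
print("rack +y end",T((288,440),93),T((300,535),93))
print("holes",T((305,457),87),T((314,502),87),T((481,467),87))
print("stop inner top",T((500,370),67),T((528,500),67), "outer", T((548,500),67))
print("scene: rack -y top",S((490,530),93),S((525,487),93),"+y",S((252,488),93),S((258,575),37))
print("scene stop inner top",S((488,592),67),S((557,520),67))
E
```

```text
rack +y end (np.float64(18.7), np.float64(62.2), np.float64(93.0)) (np.float64(-25.2), np.float64(65.5), np.float64(93.0))
holes (np.float64(9.8), np.float64(56.4), np.float64(87.0)) (np.float64(-11.4), np.float64(56.5), np.float64(87.0)) (np.float64(-11.8), np.float64(-22.2), np.float64(87.0))
stop inner top (np.float64(32.0), np.float64(-40.5), np.float64(67.0)) (np.float64(-30.6), np.float64(-40.7), np.float64(67.0)) outer (np.float64(-32.6), np.float64(-49.8), np.float64(67.0))
scene: rack -y top (np.float64(-20.0), np.float64(-34.0), np.float64(93.0)) (np.float64(15.4), np.float64(-33.5), np.float64(93.0)) +y (np.float64(-27.7), np.float64(67.7), np.float64(93.0)) (np.float64(-9.0), np.float64(79.7), np.float64(37.0))
scene stop inner top (np.float64(-24.6), np.float64(-34.8), np.float64(67.0)) (np.float64(35.9), np.float64(-39.1), np.float64(67.0))
```

>>> servo_tool:
  plan:
    - [[0,0,0],[12,40,0],50]
    - [[0,0,0],[12,40,0],50]
    - [[0,0,0],[12,40,0],50]
    - [[0,0,0],[12,40,0],50]
    - [[0,0,0],[10,40,0],50]
    - [[0,0,0],[0,33,0],50]
    - [[0,0,0],[0,0,0],50]
    - [[0,0,0],[0,0,0],50]
    - [[0,0,0],[0,0,0],50]
    - [[0,0,0],[0,0,0],50]

```text
time_s: 9.3
ee_pos: [525.4, -258.6, 247.3]
ee_rot: [179.1, 0.4, 12.8]
force: [-0.2, -0.2, 0.2]
gripper_width: 49.8
```

```bash
python3 - <<'E'
from h import *
s=env.state();print(s["ee_pos"],s["ee_rot"],s["force"])
a=np.radians(s["ee_rot"][2]); d=np.array([523.5,-253])-s["ee_pos"][:2]
print(d@[np.cos(a),np.sin(a)],d@[np.sin(a),-np.cos(a)])
w=cam("wrist");cv2.imwrite("pics/w5.png",w["pixels"][:,:,::-1])
g=cam("scene");crop(g,200,100,340,240,5,"s5")
E
```

```text
[ 525.35215588 -258.56897743  247.26762517] [179.12018416   0.4141766   12.78360848] [-0.19927572 -0.22750003  0.24486838]
-0.5740010125061726 -5.8407631259405255
```

View pics/w5.png

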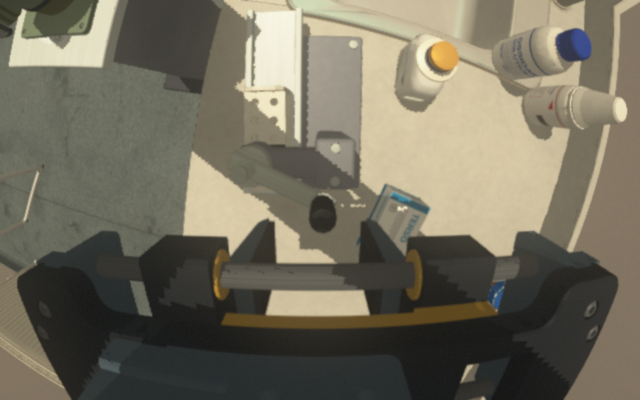

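View pics/s5.png

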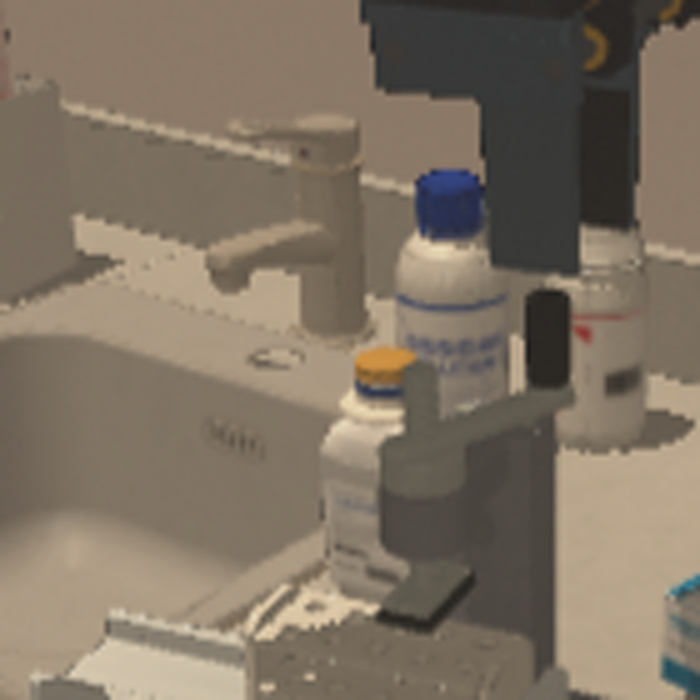

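>>> servo_tool:
  plan:
    - [[0.9,0.4,0.5],[-0.5,-5.8,0],50]
    - [[0,0,0],[0,0,14],50]
    - [[0,0,0],[0,0,14],50]
    - [[0,0,0],[0,0,14],50]
    - [[0,0,0],[0,0,10],50]
    - [[0,0,0],[0,0,0],15]
    - [[0,0,0],[0,0,0],15]
    - [[0,0,0],[0,0,0],10]
    - [[0,0,0],[0,0,0],10]
    - [[0,0,0],[0,0,0],10]
  squeeze: 40

```text
time_s: 10.65
ee_pos: [527.1, -251.4, 190.7]
ee_rot: [-179.9, -0.4, 12.3]
force: [-0.3, -0.7, -1.2]
gripper_width: 17.4
```

```bash
cat > st.py <<'E'
from h import *
import sys
H=np.array([461,-239.]);
s=env.state();p=s["ee_pos"];d=p[:2]-H;r=np.hypot(*d);th=np.degrees(np.arctan2(d[1],d[0]))
t=np.array([np.sin(np.radians(th)),-np.cos(np.radians(th))]) # clockwise tangent
F=s["force"]
print("t",round(s["time_s"],2),"p",p.round(1),"rot",s["ee_rot"].round(1),"r",r.round(1),"th",th.round(1),"F",F.round(1),"Ftan_resist",(-F[:2]@t).round(2),"Frad",(F[:2]@d/r).round(2),"w",s["gripper_width"])
if len(sys.argv)>1:
    step=float(sys.argv[2]) ; n=int(sys.argv[1]); yaw=np.radians(s["ee_rot"][2])
    tx=np.array([np.cos(yaw),np.sin(yaw)]);ty=np.array([np.sin(yaw),-np.cos(yaw)])
    q=p[:2]; dr=float(sys.argv[3]) if len(sys.argv)>3 else 65
    for i in range(n):
        a=np.radians(th-step*(i+1)); z=H+dr*np.array([np.cos(a),np.sin(a)])
        m=z-q;print([round(m@tx,1),round(m@ty,1)],end=" ");q=z
    print()
E
python3 st.py 10 10
```

```text
t 10.65 p [ 527.1 -251.4  190.7] rot [-179.9   -0.4   12.3] r 67.3 th -10.6 F [-0.3 -0.7 -1.2] Ftan_resist -0.72 Frad -0.18 w 17.42530287426169
[np.float64(-7.4), np.float64(9.1)] [np.float64(-7.0), np.float64(8.9)] [np.float64(-8.4), np.float64(7.6)] [np.float64(-9.6), np.float64(6.0)] [np.float64(-10.5), np.float64(4.3)] [np.float64(-11.1), np.float64(2.4)] [np.float64(-11.3), np.float64(0.4)] [np.float64(-11.2), np.float64(-1.6)] [np.float64(-10.8), np.float64(-3.5)] [np.float64(-10.0), np.float64(-5.3)]
```

```bash
sed -i 's/461,-239/463,-239/' st.py; sed -i 's/\[round(m@tx,1),round(m@ty,1)\]/[float(round(m@tx,1)),float(round(m@ty,1))]/' st.py; python3 st.py 10 6
```

```text
t 10.65 p [ 527.1 -251.4  190.7] rot [-179.9   -0.4   12.3] r 65.3 th -11.0 F [-0.3 -0.7 -1.2] Ftan_resist -0.72 Frad -0.17 w 17.42530287426169
[-3.3, 6.0] [-3.6, 5.8] [-4.2, 5.3] [-4.7, 4.9] [-5.2, 4.4] [-5.7, 3.8] [-6.0, 3.2] [-6.3, 2.5] [-6.5, 1.9] [-6.7, 1.2]
```

>>> servo_tool:
  plan:
    - [[0,0,0],[-3.3,6,0],10]
    - [[0,0,0],[-3.6,5.8,0],10]
    - [[0,0,0],[-4.2,5.3,0],10]
    - [[0,0,0],[-4.7,4.9,0],10]
    - [[0,0,0],[-5.2,4.4,0],10]
    - [[0,0,0],[-5.7,3.8,0],10]
    - [[0,0,0],[-6,3.2,0],10]
    - [[0,0,0],[-6.3,2.5,0],10]
    - [[0,0,0],[-6.5,1.9,0],10]
    - [[0,0,0],[-6.7,1.2,0],10]

```text
time_s: 11.9
ee_pos: [502.5, -288.4, 190.7]
ee_rot: [-179.1, -3.0, 12.2]
force: [10.6, 0.7, -5.7]
gripper_width: 18.1
```

```bash
python3 st.py 5 6
python3 - <<'E'
from h import *
import pickle
g=cam("scene");crop(g,200,130,340,270,5,"s6");pickle.dump(g,open("g6.pkl","wb"))
E
```

```text
t 11.9 p [ 502.5 -288.4  190.7] rot [-179.1   -3.    12.2] r 63.2 th -51.4 F [10.6  0.7 -5.7] Ftan_resist 8.68 Frad 6.07 w 18.12146616744162
[-5.4, 4.3] [-6.5, 2.0] [-6.7, 1.3] [-6.8, 0.6] [-6.8, -0.1]
```

View pics/s6.png

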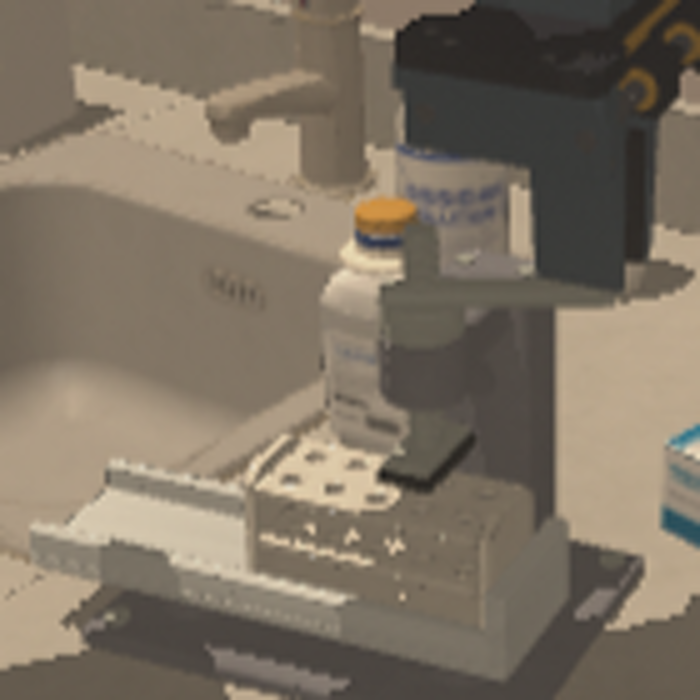

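```bash
cat > zz.py <<'E'
from h import *
import pickle
a=np.radians(12.3);ux=np.array([np.cos(a),np.sin(a)]);uy=np.array([-np.sin(a),np.cos(a)])
def zof(g,H,c,px,o=(200,130),k=5):
    xy=np.array(H)+c[0]*ux+c[1]*uy
    zs=np.arange(0,200,.5); P=np.array([proj(g,[*xy,z]) for z in zs]); t=np.array([o[0]+px[0]/k,o[1]+px[1]/k])
    e=np.linalg.norm(P-t,axis=1); i=e.argmin(); return zs[i],e[i].round(2)
E
python3 - <<'E'
from zz import *
f,g4=pickle.load(open("f4.pkl","rb"));g6=pickle.load(open("g6.pkl","rb"))
for H in [(461,-239),(463,-239)]:
  print(H,"s4 pad",zof(g4,H,(-22,12),(379,463)),zof(g4,H,(-22,-12),(430,478)),zof(g4,H,(22,-12),(474,428)))
  print("s6 pad",zof(g6,H,(-22,12),(381,476)),zof(g6,H,(-22,-12),(430,492)),zof(g6,H,(22,-12),(474,442)))
  print("rack top corner",zof(g4,H,(-23,73),(250,490)),zof(g4,H,(-23,-39),(488,532)),"stop top",zof(g4,H,(-23,-39),(488,592)),"foot",zof(g4,H,(-23,73),(252,575)))
  print("holes",[proj(g4,[*(np.array(H)+x*ux+y*uy),88]) for x,y in ((-11.5,57),(11.5,57),(-11.5,-22))])
E
cp pics/s4.png pics/s4b.png
```

```text
(461, -239) s4 pad (np.float64(114.0), np.float64(0.29)) (np.float64(113.0), np.float64(1.17)) (np.float64(112.5), np.float64(1.73))
s6 pad (np.float64(108.0), np.float64(0.07)) (np.float64(106.5), np.float64(1.24)) (np.float64(106.0), np.float64(1.78))
rack top corner (np.float64(88.0), np.float64(0.56)) (np.float64(95.0), np.float64(2.12)) stop top (np.float64(67.0), np.float64(2.28)) foot (np.float64(47.0), np.float64(0.36))
holes [(np.float64(259.1655338390307), np.float64(226.99485409286865)), (np.float64(264.5299715446839), np.float64(221.80944156898406)), (np.float64(294.3103279126382), np.float64(234.81704624199386))]
(463, -239) s4 pad (np.float64(113.0), np.float64(0.96)) (np.float64(112.0), np.float64(1.81)) (np.float64(111.5), np.float64(2.33))
s6 pad (np.float64(107.5), np.float64(0.67)) (np.float64(105.5), np.float64(1.88)) (np.float64(105.0), np.float64(2.37))
rack top corner (np.float64(87.5), np.float64(0.17)) (np.float64(94.0), np.float64(2.74)) stop top (np.float64(66.0), np.float64(2.89)) foot (np.float64(46.0), np.float64(1.04))
holes [(np.float64(259.8143933802701), np.float64(226.5863281998549)), (np.float64(265.15594495130875), np.float64(221.41834974001623)), (np.float64(294.91613355098406), np.float64(234.38293995540187))]
```

```bash
python3 st.py 10 7 66
```

```text
t 11.95 p [ 501.8 -288.9  190.7] rot [-179.1   -2.9   12.2] r 63.2 th -52.1 F [ 8.6 -0.9 -5. ] Ftan_resist 6.25 Frad 5.99 w 17.92908611972462
[-6.2, 5.6] [-7.8, 2.1] [-8.0, 1.1] [-8.1, 0.2] [-8.0, -0.8] [-7.9, -1.8] [-7.6, -2.7] [-7.2, -3.6] [-6.7, -4.5] [-6.1, -5.3]
```

```bash
cat >> st.py <<'E'
def tang(adv,L,rad,n=10,lead=0):
    yaw=s["ee_rot"][2]
    for i in range(n):
        ph=np.radians(th-yaw-adv*(i+.5)-lead)
        print([float(round(L*np.sin(ph)+rad*np.cos(ph),1)),float(round(L*np.cos(ph)-rad*np.sin(ph),1))],end=" ")
    print()
if len(sys.argv)==1: pass
E
python3 -c "
import sys;sys.argv=['st.py']
exec(open('st.py').read());tang(5,8,.3)"
```

```text
t 11.95 p [ 501.8 -288.9  190.7] rot [-179.1   -2.9   12.2] r 63.2 th -52.1 F [ 8.6 -0.9 -5. ] Ftan_resist 6.25 Frad 5.99 w 17.92908611972462
[-7.2, 3.4] [-7.5, 2.8] [-7.7, 2.1] [-7.9, 1.4] [-8.0, 0.7] [-8.0, 0.0] [-8.0, -0.7] [-7.9, -1.3] [-7.7, -2.0] [-7.5, -2.7]
```

>>> servo_tool:
  plan:
    - [[-0.2,-0.7,0],[-7.2,3.4,0],10]
    - [[-0.2,-0.7,0],[-7.5,2.8,0],10]
    - [[-0.2,-0.7,0],[-7.7,2.1,0],10]
    - [[-0.2,-0.7,0],[-7.9,1.4,0],10]
    - [[-0.2,-0.7,0],[-8,0.7,0],10]
    - [[0,-0.7,0],[-8,0,0],10]
    - [[0,-0.6,0],[-8,-0.7,0],10]
    - [[0,-0.6,0],[-7.9,-1.3,0],10]
    - [[0,-0.6,0],[-7.7,-2,0],10]
    - [[0,-0.6,0],[-7.5,-2.7,0],10]

```text
time_s: 13.2
ee_pos: [448.8, -299.5, 190.8]
ee_rot: [-179.7, 0.6, 11.9]
force: [8.2, 0.3, -8.1]
gripper_width: 18.0
```

```bash
python3 -c "
import sys;sys.argv=['st.py']
exec(open('st.py').read());tang(4,6,.2)"
python3 - <<'E'
from h import *
import pickle
g=cam("scene");crop(g,200,130,340,270,5,"s7");pickle.dump(g,open("g7.pkl","wb"))
E
```

```text
t 13.2 p [ 448.8 -299.5  190.8] rot [-179.7    0.6   11.9] r 62.1 th -103.2 F [ 8.2  0.3 -8.1] Ftan_resist 7.89 Frad -2.16 w 17.96799532449229
[-5.4, -2.6] [-5.2, -2.9] [-5.0, -3.3] [-4.8, -3.6] [-4.5, -4.0] [-4.2, -4.3] [-3.9, -4.5] [-3.6, -4.8] [-3.3, -5.0] [-2.9, -5.3]
```

View pics/s7.png

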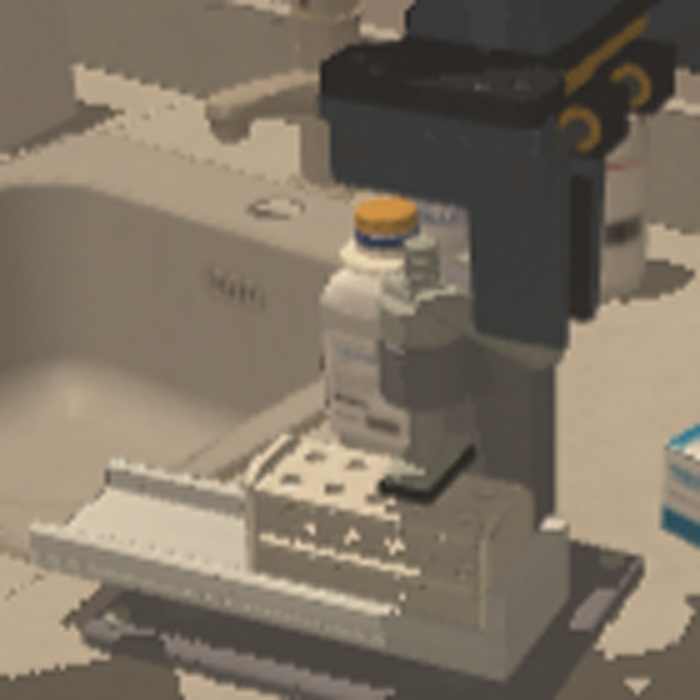

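```bash
sed -i 's/463,-239/462.5,-237.2/' st.py;  python3 -c "
import sys;sys.argv=['st.py']
exec(open('st.py').read());tang(4,6,.1)"
```

```text
Traceback (most recent call last):
SyntaxError: invalid syntax
```

```bash
sed -i 's/237.2\./237.2/' st.py;  python3 -c "
import sys;sys.argv=['st.py']
exec(open('st.py').read());tang(4,6,.1)"
```

```text
t 13.25 p [ 448.  -299.3  190.8] rot [-179.7    0.7   11.9] r 63.7 th -103.1 F [ 7.9  0.  -7.2] Ftan_resist 7.66 Frad -1.81 w 17.849214371757757
[-5.4, -2.6] [-5.2, -3.0] [-5.0, -3.4] [-4.7, -3.7] [-4.5, -4.0] [-4.2, -4.3] [-3.8, -4.6] [-3.5, -4.9] [-3.2, -5.1] [-2.8, -5.3]
```

>>> servo_tool:
  plan:
    - [[0,-0.3,0],[-5.4,-2.6,0.2],10]
    - [[0,-0.3,0],[-5.2,-3,0.2],10]
    - [[0.1,-0.3,0],[-5,-3.4,0.2],10]
    - [[0.1,-0.3,0],[-4.7,-3.7,0.2],10]
    - [[0.2,-0.3,0],[-4.5,-4,0.2],10]
    - [[0.2,-0.3,0],[-4.2,-4.3,0.2],10]
    - [[0.3,-0.3,0],[-3.8,-4.6,0.2],10]
    - [[0.3,-0.3,0],[-3.5,-4.9,0],10]
    - [[0.3,-0.2,0],[-3.2,-5.1,0],10]
    - [[0.3,-0.2,0],[-2.8,-5.3,0],10]

```text
time_s: 14.5
ee_pos: [422.9, -286.7, 190.8]
ee_rot: [179.2, 0.5, 11.7]
force: [4.7, -8.2, -8.9]
gripper_width: 18.0
```

```bash
python3 -c "
import sys;sys.argv=['st.py']
exec(open('st.py').read());tang(3,5,.1)"
python3 - <<'E'
from h import *
import pickle
g=cam("scene");crop(g,200,130,340,270,5,"s8");pickle.dump(g,open("g8.pkl","wb"))
E
```

```text
t 14.5 p [ 422.9 -286.7  190.8] rot [179.2   0.5  11.7] r 63.4 th -128.7 F [ 4.7 -8.2 -8.9] Ftan_resist 8.78 Frad 3.43 w 18.004978706783607
[-3.2, -3.9] [-3.0, -4.0] [-2.7, -4.2] [-2.5, -4.3] [-2.3, -4.4] [-2.1, -4.6] [-1.8, -4.7] [-1.6, -4.8] [-1.3, -4.8] [-1.1, -4.9]
```

View pics/s8.png

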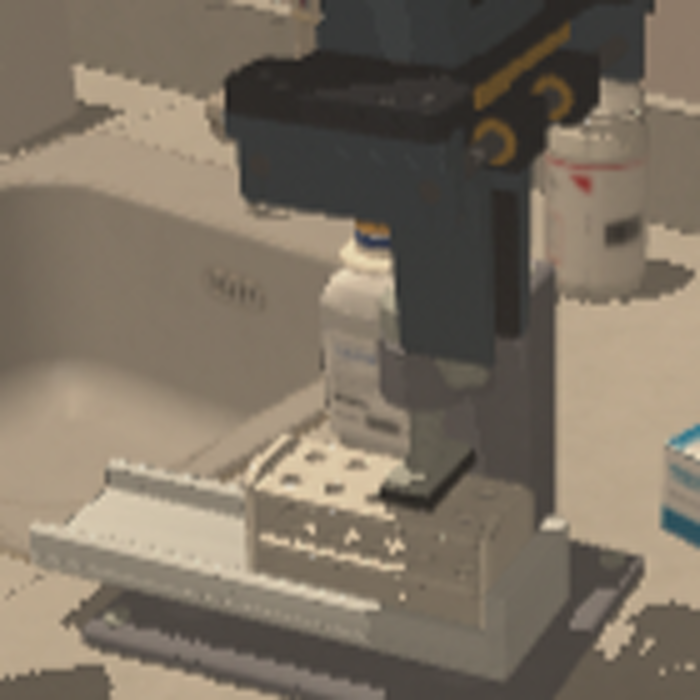

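```bash
python3 - <<'E'
from h import *
import pickle
f,g=pickle.load(open("f4.pkl","rb"));crop(g,245,210,315,260,10,"z4")
g=pickle.load(open("g8.pkl","rb"));crop(g,245,210,315,260,10,"z8")
E
```

```text
(no output)
```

View pics/z8.png

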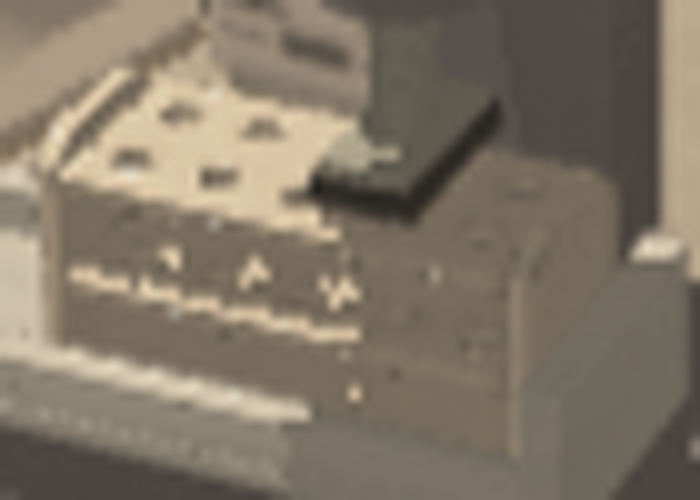

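View pics/z4.png

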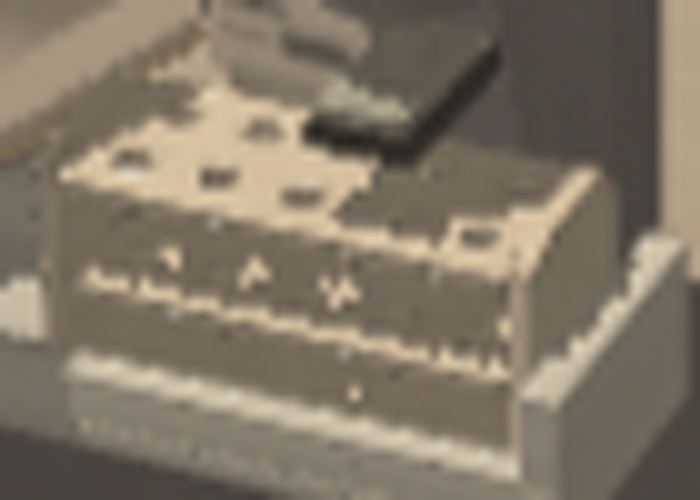

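```bash
python3 -c "
import sys;sys.argv=['st.py']
exec(open('st.py').read());tang(5,8,.1)"
```

```text
t 14.55 p [ 422.4 -286.3  190.8] rot [179.2   0.5  11.7] r 63.4 th -129.2 F [ 3.6 -7.5 -9. ] Ftan_resist 7.57 Frad 3.53 w 17.770266245957984
[-4.8, -6.4] [-4.3, -6.8] [-3.7, -7.1] [-3.0, -7.4] [-2.4, -7.6] [-1.7, -7.8] [-1.0, -7.9] [-0.3, -8.0] [0.4, -8.0] [1.1, -7.9]
```

>>> servo_tool:
  plan:
    - [[0.6,0,0],[-4.8,-6.4,0.2],10]
    - [[0.6,0,0],[-4.3,-6.8,0.2],10]
    - [[0.6,0,0],[-3.7,-7.1,0.2],10]
    - [[0.6,0,0],[-3,-7.4,0.2],10]
    - [[0.6,0,0],[-2.4,-7.6,0.2],10]
    - [[0.6,0,0],[-1.7,-7.8,0.2],10]
    - [[0.6,0,0],[-1,-7.9,0.2],10]
    - [[0.6,0,0],[-0.3,-8,0.2],10]
    - [[0.6,0,0],[0.4,-8,0.2],10]
    - [[0.6,0,0],[1.1,-7.9,0.2],10]

```text
time_s: 15.8
ee_pos: [399.6, -245.5, 190.7]
ee_rot: [-178.7, -0.5, 12.0]
force: [0.4, -8.1, -6.8]
gripper_width: 17.7
```

```bash
python3 -c "
import sys;sys.argv=['st.py']
exec(open('st.py').read());tang(3,6,.1)"
python3 - <<'E'
from h import *
import pickle
g=cam("scene");crop(g,245,210,315,260,10,"z9");pickle.dump(g,open("g9.pkl","wb"))
E
```

```text
t 15.8 p [ 399.6 -245.5  190.7] rot [-178.7   -0.5   12. ] r 63.5 th -172.5 F [ 0.4 -8.1 -6.8] Ftan_resist 8.04 Frad 0.65 w 17.67099455796997
[0.5, -6.0] [0.8, -5.9] [1.2, -5.9] [1.5, -5.8] [1.8, -5.7] [2.1, -5.6] [2.4, -5.5] [2.6, -5.4] [2.9, -5.2] [3.2, -5.1]
```

View pics/z9.png

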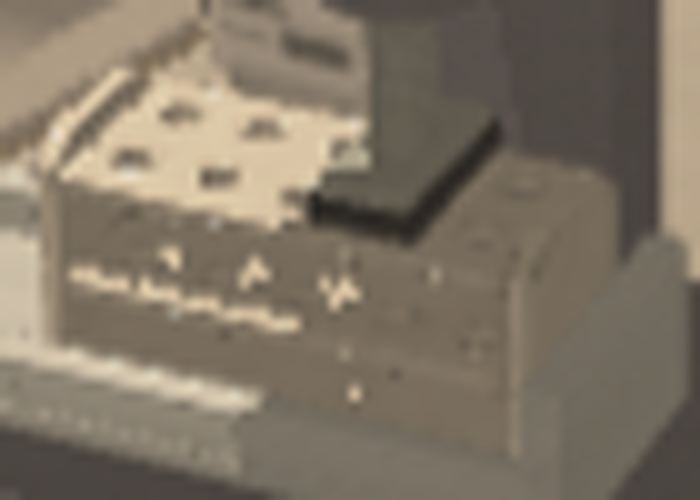

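>>> servo_tool:
  plan:
    - [[0.2,0.1,0],[0.5,-6,0.1],10]
    - [[0.2,0.1,0],[0.8,-5.9,0.1],10]
    - [[0.2,0.1,0],[1.2,-5.9,0.1],10]
    - [[0.2,0.1,0],[1.5,-5.8,0.1],10]
    - [[0.2,0.1,0],[1.8,-5.7,0.1],10]
    - [[0.2,0.1,0],[2.1,-5.6,0.1],10]
    - [[0.2,0.1,0],[2.4,-5.5,0.1],10]
    - [[0.2,0.2,0],[2.6,-5.4,0.1],10]
    - [[0.2,0.2,0],[2.9,-5.2,0.1],10]
    - [[0.2,0.2,0],[3.2,-5.1,0.1],10]

```text
time_s: 17.1
ee_pos: [401.2, -219.3, 190.7]
ee_rot: [179.3, -0.5, 12.8]
force: [-4.0, -9.7, -3.9]
gripper_width: 17.8
```

```bash
python3 -c "
import sys;sys.argv=['st.py']
exec(open('st.py').read());tang(3,6,.1)"
python3 - <<'E'
from h import *
import pickle
g=cam("scene");crop(g,245,210,315,260,10,"z10");pickle.dump(g,open("g10.pkl","wb"))
E
```

```text
t 17.1 p [ 401.2 -219.3  190.7] rot [179.3  -0.5  12.8] r 63.9 th 163.7 F [-4.  -9.7 -3.9] Ftan_resist 10.41 Frad 1.11 w 17.79840216744347
[3.0, -5.2] [3.2, -5.1] [3.5, -4.9] [3.7, -4.7] [4.0, -4.5] [4.2, -4.3] [4.4, -4.0] [4.6, -3.8] [4.8, -3.6] [5.0, -3.3]
```

View pics/z10.png

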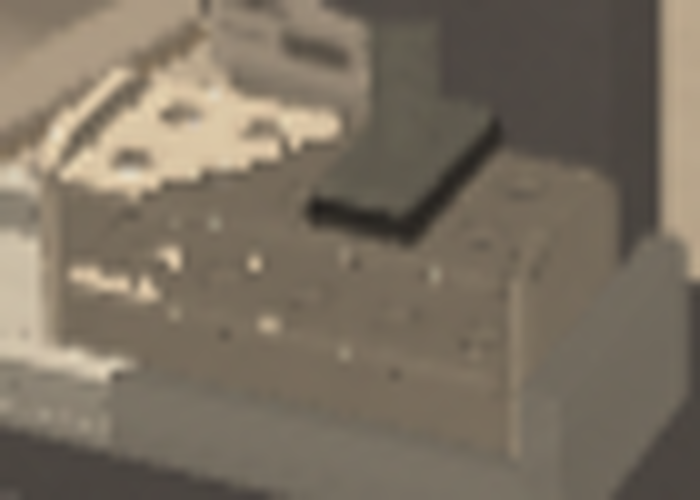

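```bash
python3 - <<'E'
from h import *
import pickle
th=dict(g4=-11,g6=-51.7,g7=-103.1,g8=-128.9,g9=-172.7,g10=-196.3)
for n in th:
    g=pickle.load(open("f4.pkl","rb"))[1] if n=="g4" else pickle.load(open(n+".pkl","rb"))
    im=g["pixels"].astype(float).mean(2)
    # darkness-weighted centroid of pad edge (<45) 
    sub=im[215:240,274:298]; m=sub<45
    ys,xs=np.nonzero(m); w=None
    cols={c:np.nonzero(m[:,c-274])[0].mean().round(2)+215 for c in (278,280,282,284,286,288,290,292) if m[:,c-274].any()}
    print(n,th[n],m.sum(),ys.mean().round(2)+215,{c:float(v) for c,v in cols.items()})
E
```

```text
g4 -11 24 221.04 {280: 224.0, 282: 224.0, 284: 225.0, 286: 224.0, 288: 221.5, 290: 219.5, 292: 217.5}
g6 -51.7 32 223.34 {278: 225.0, 280: 225.0, 282: 226.0, 284: 226.5, 286: 225.5, 288: 223.5, 290: 221.5, 292: 219.5}
g7 -103.1 21 225.71 {280: 228.0, 282: 228.5, 284: 229.0, 286: 228.0, 288: 226.0, 290: 224.0, 292: 221.5}
g8 -128.9 20 227.4 {280: 229.0, 282: 229.5, 284: 230.0, 286: 229.5, 288: 227.5, 290: 225.0, 292: 223.0}
g9 -172.7 27 229.7 {278: 231.0, 280: 231.0, 282: 231.5, 284: 232.0, 286: 231.5, 288: 229.5, 290: 227.0, 292: 225.0}
g10 -196.3 27 229.78 {278: 231.0, 280: 231.0, 282: 232.0, 284: 232.0, 286: 231.5, 288: 229.5, 290: 227.0, 292: 225.0}
```

>>> servo_tool:
  plan:
    - [[0.3,0.2,-0.1],[3,-5.2,0],10]
    - [[0.3,0.2,-0.1],[3.2,-5.1,0],10]
    - [[0.3,0.2,-0.1],[3.5,-4.9,0],10]
    - [[0.3,0.2,-0.1],[3.7,-4.7,0],10]
    - [[0.3,0.2,-0.1],[4,-4.5,0],10]
    - [[0.3,0.2,-0.1],[4.2,-4.3,0],10]
    - [[0.3,0.2,0],[4.4,-4,0],10]
    - [[0,0,0],[0,0,0],10]
    - [[0,0,0],[0,0,0],10]
    - [[0,0,0],[0,0,0],10]

```text
time_s: 18.4
ee_pos: [407.2, -204.6, 190.7]
ee_rot: [179.0, 0.1, 14.0]
force: [0.9, 0.1, -3.3]
gripper_width: 18.0
```

```bash
python3 -c "
import sys;sys.argv=['st.py']
exec(open('st.py').read());tang(3,6,.1,5)"
```

```text
t 18.4 p [ 407.2 -204.6  190.7] rot [1.79e+02 1.00e-01 1.40e+01] r 64.2 th 149.5 F [ 0.9  0.1 -3.3] Ftan_resist -0.51 Frad -0.71 w 17.997529971956194
[4.2, -4.2] [4.5, -4.0] [4.7, -3.8] [4.9, -3.5] [5.0, -3.3]
```

>>> servo_tool:
  plan:
    - [[0,0,0],[0,0,0],10]
    - [[0,0,0],[0,0,0],10]
    - [[0,0,0],[0,0,0],10]
    - [[0,0,0],[0,0,0],10]
    - [[0,0,0],[0,0,0],10]
    - [[0.4,0.2,0.2],[4.2,-4.2,0],10]
    - [[0.3,0.2,0.2],[4.5,-4,0],10]
    - [[0.3,0.2,0.2],[4.7,-3.8,0],10]
    - [[0.3,0.2,0.2],[4.9,-3.5,0],10]
    - [[0.3,0.2,0.2],[5,-3.3,0],10]

```text
time_s: 19.65
ee_pos: [413.7, -195.0, 190.7]
ee_rot: [179.1, 1.0, 13.5]
force: [-6.9, -11.5, 0.4]
gripper_width: 17.7
```

```bash
python3 st.py
```

```text
t 19.65 p [ 413.7 -195.   190.7] rot [179.1   1.   13.5] r 64.6 th 139.2 F [ -6.9 -11.5   0.4] Ftan_resist 13.2 Frad -2.35 w 17.673867043997685
```

>>> servo_tool:
  plan:
    - [[0,0,0],[0,0,0],40]
    - [[0,0,0],[0,0,0],40]
    - [[0,0,0],[0,0,0],40]
    - [[0,0,0],[0,0,0],40]
    - [[0,0,0],[0,0,-15],40]
    - [[0,0,0],[0,0,-20],40]
    - [[0,0,0],[0,0,-20],40]
    - [[0,0,0],[0,0,-20],40]
    - [[0,0,0],[0,-40,0],40]
    - [[0,0,0],[0,-40,0],40]

```text
time_s: 20.9
ee_pos: [397.1, -114.9, 268.2]
ee_rot: [179.0, 0.9, 13.3]
force: [1.2, 0.3, -0.2]
gripper_width: 39.8
```

>>> servo_tool:
  plan:
    - [[0,0,0],[0,-40,0],40]
    - [[0,0,0],[0,-40,0],40]
    - [[0,0,0],[0,-40,0],40]
    - [[0,0,0],[0,0,0],40]
    - [[0,0,0],[0,0,0],40]
    - [[0,0,0],[0,0,0],40]
    - [[0,0,0],[0,0,0],40]
    - [[0,0,0],[0,0,0],40]
    - [[0,0,0],[0,0,0],40]
    - [[0,0,0],[0,0,0],40]

```text
time_s: 22.15
ee_pos: [368.9, 4.8, 266.8]
ee_rot: [179.0, 0.7, 13.3]
force: [-0.0, 0.4, -0.7]
gripper_width: 39.9
```

```bash
python3 - <<'E'
from h import *
s=env.state();print(s["time_s"],s["ee_pos"],s["force"])
g=cam("scene");crop(g,200,130,340,280,5,"s11")
f=cam("top");crop(f,225,150,345,260,6,"t11")
p=onz(f,225+0,150,225)
import pickle;pickle.dump((f,g),open("f11.pkl","wb"))
E
```

```text
22.15 [368.85617532   4.7844504  266.82832781] [-0.01438241  0.44631664 -0.70282941]
```

View pics/s11.png

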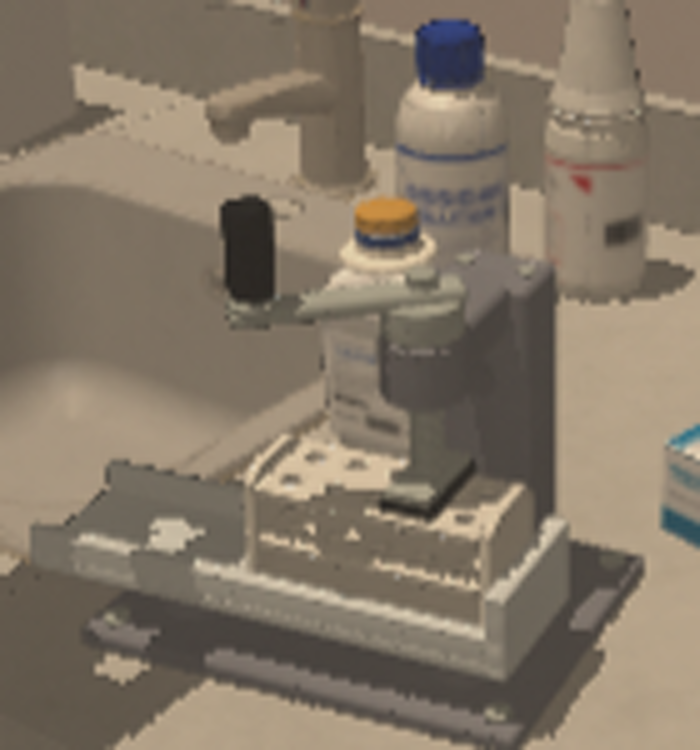

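View pics/t11.png

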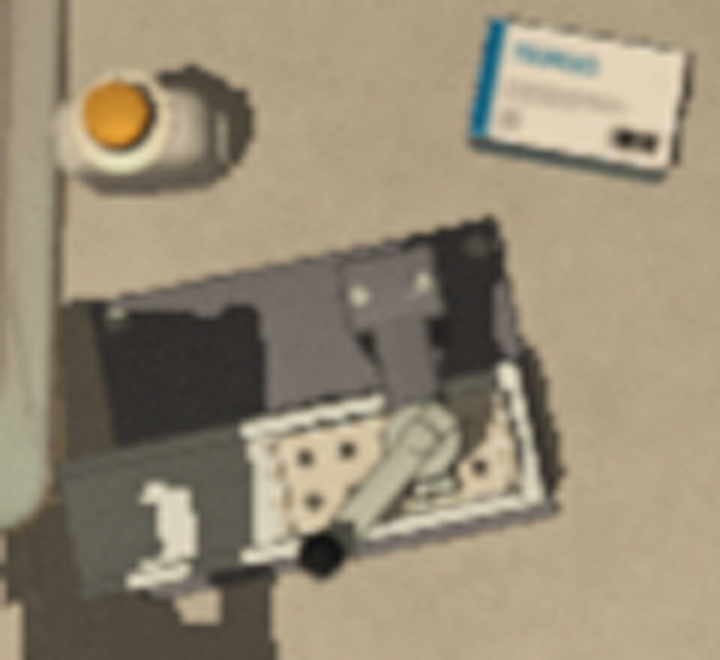

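```bash
python3 -c "
from workcell import env
print(env.job_done())"
```

```text
the job is handed in; nothing more can be done
None
```

I pushed the rack home against the end stop and wound the crank clockwise about 210°. That is about 47° past first touch, or roughly 50 N on the rack. I then let go, backed the arm away and handed the job in at about 22 s. No verdict was given.

**Rack home:** the push stalled at 11 N. The top view puts the rack's holes at centre y ≈ 17 mm, which is the home position, and they had not shifted after clamping. One check was off: by dead reckoning from the finger width, the rack's end came out 5 mm short of home. I trusted the hole measurement and the stall.

**First touch:** two checks agree.
- **Image:** the pad stopped descending about 163° after the start (±6°).
- **Force:** the knob drag rose from 8.0 N to 13.2 N, which also works out to about 49° past touch.
- **Earlier guess:** my estimate from the first images put the touch about 30° later. I dropped it once the pad was seen to have stopped.

**Final state:** in the last pictures the crank is where I left it and the rack looks level. The saline and swabs are unmoved. The tape was outside those crops, but the arm never went near it.

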